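# Unclip the amber filter cartridge from the microscope's filter dock

## Robot

A 6-joint arm with a two-finger parallel gripper is mounted at the origin on the work surface. World frame = base frame: x ahead of the robot, y to its left, z up, the work surface at z = 0. Lengths are in m, angles in rad, forces in N, time in s.
With the tool pointing down it reaches from about 0.375 to 0.9 m from the base axis. Payload 3.1 kg.
Tool frame: the origin (TCP) lies between the finger pads; the fingertips stand 8 mm ahead of it and the grasp point (between the pads) lies 11 mm behind it; z points along the fingers, y is the line along which they close (so a half turn about z gives the same grasp; the last joint's range is limited). The gripper opens to 87 mm and grips with 3 to 60 N. Pads are 19 mm wide; open, the fingers measure 117 mm over their backs; the gripper's body (75 mm by 190 mm) begins 51 mm behind the grasp point.
Start: joints at [-1.3, 0.527, 1.433, -0, 1.181, -0.178], TCP at [0.271, -0.563, 0.231] pointing down, gripper open.
Joint ranges: [-3.08, 3.08], [-0.75, 2.2], [0.22, 2.44], [-1.43, 4.57], [0, 2.65], [-2.85, 2.85]. Speed limits (rad/s): [2.79, 2.79, 3.14, 3.14, 3.14, 3.14].

## Interface

Orientations are given as a unit quaternion [x, y, z, w].
In Python, from rig import robot, vision, job gives the robot as it stands.
- The arm moves only by the shell command python3 -m handwheel 'ROWS' [OPENING] [FORCE]. ROWS is JSON, a list of rows, each a list of 4 numbers: the shift along the tool's x, y, z as a fraction of full scale, then the turn about the tool's z as a fraction of full scale. A call has 1 to 20 rows; each row is the pose to reach, as a shift and turn from the pose commanded when the call began, along the tool's axes at that moment, turning the shorter way round; what a row does not reach only later rows make up. Full scale, the value 1, is 300 mm for a shift and 2 pi rad for a turn. A row lasts 1/12 s, in which the tool goes at most 41.7 mm and 7.16 degrees, less where a joint would pass 70% of its speed; a pose out of reach is approached as far as the arm can. A call with a number of a shift or a turn outside -1 to 1 is refused whole. A call with a gripper value outside its range is refused whole. OPENING is the opening in per cent of the stroke, from 0 (shut) to 100 (fully open), set as the call begins (- or left out, the last holds). The fingers move at their own pace and stop on an object; FORCE is the grip in N (left out, the last holds). Time passes only in rows, so rows that repeat a pose let the fingers close. It gives the time, the measured TCP pose, the force, the opening and the grip force at its end, in the units of the state.
- robot.get_obs(): the state, without advancing time (a new reading comes with each control period).
- vision.camera(name): name is "scene" or "top" or "wrist"; returns a dict with "frame" (384x512x3 uint8, red, green, blue), "K" (3x3 intrinsics, pixels), "k1" (the pictures are not rectified: a ray, as slopes to the right and down, at radius r is drawn at 1 + k1 r^2 times it, then the intrinsics apply), "cam_to_world" (4x4, takes a point from camera to world coordinates); the wrist camera has in their place "hand_eye" (4x4, takes a point from camera to tool coordinates, whose origin is the TCP and whose axes are the flange's). Camera axes: x right, y down, z forward; pixel columns grow to the right and rows downward; lengths in m; the calibration is good to about 2 mm. A picture is of the moment at which its call begins: read the wrist's pose just before it. There is no depth.
- job.hand_in(): hands the job in; it is judged then, once.
Trained networks look in the newest picture that a camera, given by its name, has taken for a name from the list of things; names that differ only in an ending like _2 or _b are one class to them, and where a whole thing is asked for, a point or a joint stands for the part that bears it (a point fixed in the world has none). Each returns a list of dicts, best first, with "conf" (0 to 1); they miss things now and then, are a little off and sometimes report something else, mostly with a low value. They report only what shows in the picture. A call takes as long as a camera call. They do not tell look-alikes from the thing itself.
- vision.look_for(camera, label): "point" ([row, column] in pixels, amid what is visible of it).
- vision.outline_of(camera, label): "mask" (384x512 bool, what is visible of it) and "point" ([row, column] in pixels, amid what is visible of it).
The state is a dict: "time": time; "q": joint angles; "joint_velocities": joint speeds; "joint_torque": joint torques, N m; "position": TCP position; "tool_rot": TCP orientation; "ft_force": force on the tool from outside, world axes, zero at the start; "moment": the same for the moment, N m; "grip_width": finger opening in m; "grip_force": force on a finger pad.
Only numpy, scipy, OpenCV 4.12 (cv2) and the standard library are available. Lean on these libraries where they do the work, as an engineer would, in place of code of your own. Each camera call takes 0.05 s, during which the arm holds its last target. There are 200 camera calls.

## Task

Pinch together the two sprung tabs of the orange filter cartridge to unclip it, lift it out of the white filter dock, and stand it upright on the floor of the blue tray, setting it down gently, not dropping it, before letting go. Leave the green cartridge clipped in its bay.

Things in the scene. Friction and masses are not known exactly. Their poses are not given: they have to be found in the camera images.
- amber_tabs (a point): Cartridge with ORANGE cap, 82 mm tall, foot 44 x 56 (x, y), 0.2 kg, clipped upright in a dock bay. Pale sprung tabs face its +x and -x; their gripping faces stand 42-82 mm above its underside, 26 wide (y), 58 apart at rest. Each slides in 8 mm (3 to 7 N) to a stop, then 42 apart; past 4 mm it unclips and can be lifted by them. Point: midway between tabs, 62 mm above underside. x: pinch line; z up.
- green_tabs (a point): The other cartridge, same sizes, point and axes, but with a GREEN cap, clipped in the other bay. It must stay clipped in. (On both, the coloured cap, 28 x 50 mm in x, y, stands between the tabs, its top 70 mm above the underside; the tabs spring out again when let go.)
- dock: White fixed dock, 78 x 190 x 40 mm (x, y, z), with two open-topped bays 55 mm to either side of its middle along y; either cartridge may be in either bay. Lips along both long sides hold the tabs' barbs down. Origin: centre of its underside; a clipped-in cartridge's underside is 6 mm above it, its tab point 28 mm above the dock's top. A freed cartridge comes out straight up, with 3 mm play.
- tray_in (a point): Blue fixed open tray, 165 x 145 mm outside (x, y), 26 mm high, walls and floor 6 mm thick. The point is the centre of its inner floor, 6 mm above the bench; axes along its sides, z up.
Not all that is in view belongs to the job. Of the things that look like the part that bears tray_in, take the one that is farthest to the robot's left at the start.

How it is judged:
By the outcome, as a careful person would: the job done as asked, in the order asked, and still so for the second after the job is handed in, with the robot touching nothing.
It also fails if it takes over 43 s, if anything falls off the work surface, if the arm or the gripper's body presses on something with over 40 N, if the wrist force passes 120 N, or if a joint passes its speed limit or range.

## Working session

There is one attempt and no reset: what is moved stays moved. The work goes in short steps, Python scripts to look and compute and a shell command to move; the robot and the scene stay as the last step left them, time stands still between calls to the robot, and variables do not carry over. Pictures are saved under pics/ and viewed, at most 10 in all, crops included, and the job is handed in when it is done.

```bash
mkdir -p pics
cat > h.py <<'E'
import numpy as np, cv2
from rig import robot, vision, job
from scipy.spatial.transform import Rotation as R
def cam(n):
    o=robot.get_obs(); c=vision.camera(n)
    if n=="wrist":
        T=np.eye(4); T[:3,:3]=R.from_quat(o["tool_rot"]).as_matrix(); T[:3,3]=o["position"]
        c["cam_to_world"]=T@np.array(c["hand_eye"])
    return c
def ray(c,rc):
    K=np.array(c["K"]); d=np.array([c["k1"],0,0,0,0.])
    u=cv2.undistortPoints(np.array([[[rc[1],rc[0]]]],float),K,d)[0,0]
    T=np.array(c["cam_to_world"]); return T[:3,3],T[:3,:3]@np.array([u[0],u[1],1])
def at_z(c,rc,z):
    p,d=ray(c,rc); return p+d*(z-p[2])/d[2]
def proj(c,P):
    T=np.linalg.inv(np.array(c["cam_to_world"])); P=np.atleast_2d(P)@T[:3,:3].T+T[:3,3]
    K=np.array(c["K"]); u=P[:,:2]/P[:,2:]; u=u*(1+c["k1"]*(u**2).sum(1,keepdims=True))
    return (u*[K[0,0],K[1,1]]+[K[0,2],K[1,2]])[:,::-1]
def tri(obs):
    A=np.zeros((3,3));b=np.zeros(3)
    for c,rc in obs:
        p,d=ray(c,rc);d=d/np.linalg.norm(d);M=np.eye(3)-np.outer(d,d);A+=M;b+=M@p
    return np.linalg.solve(A,b)
def save(im,n): cv2.imwrite("pics/"+n,im[:,:,::-1])
E
python3 - <<'E'
from h import *
np.set_printoptions(precision=4,suppress=True)
ims=[]
for n in ("top","scene"):
    c=cam(n); ims.append(c["frame"]); T=np.array(c["cam_to_world"]); print(n,T[:3,3],T[:3,2])
    for l in ("amber_tabs","green_tabs","dock","tray_in"):
        for d in vision.look_for(n,l): print(n,l,d["conf"],np.round(d["point"]),at_z(c,d["point"],0.05))
save(ims[0],"top.png");save(ims[1],"scene.png")
o=robot.get_obs();print(R.from_quat(o["tool_rot"]).as_matrix(),o["time"],o["ft_force"])
E
```

```text
top [ 0.381  -0.0193  0.9178] [ 0.0916  0.018  -0.9956]
top amber_tabs 0.72 [157. 358.] [ 0.5497 -0.2633  0.05  ]
top green_tabs 0.98 [161. 310.] [ 0.5407 -0.1419  0.05  ]
top dock 0.92 [166. 331.] [ 0.5267 -0.1948  0.05  ]
top tray_in 0.91 [239. 250.] [0.3458 0.0125 0.05  ]
top tray_in 0.56 [149. 195.] [0.5729 0.1517 0.05  ]
scene [ 0.9902 -0.0225  0.64  ] [-0.6746  0.0236 -0.7378]
scene amber_tabs 0.91 [238. 120.] [ 0.5473 -0.2645  0.05  ]
scene green_tabs 0.91 [230. 179.] [ 0.5318 -0.1536  0.05  ]
scene dock 0.71 [253. 152.] [ 0.5848 -0.1983  0.05  ]
scene tray_in 0.76 [264. 342.] [0.6174 0.1489 0.05  ]
scene tray_in 0.68 [180. 256.] [ 0.3997 -0.0003  0.05  ]
[[ 0.901   0.4339 -0.    ]
 [ 0.4339 -0.901   0.0001]
 [-0.     -0.0001 -1.    ]] 0.5 [ 1.4773 -0.3166 -0.2828]
```

View pics/top.png

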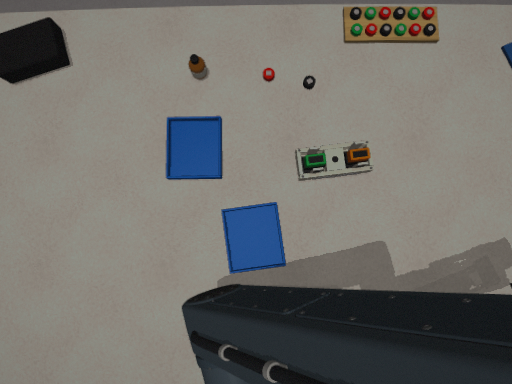

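View pics/scene.png

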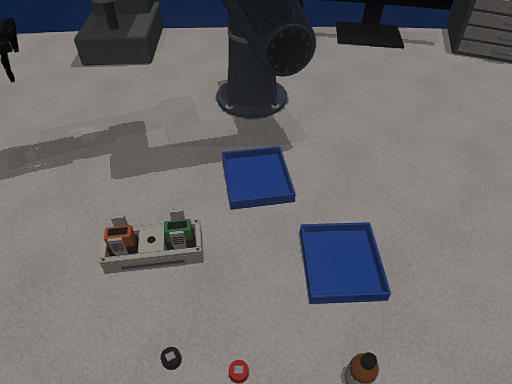

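Trays at top px (row 148, col 195) and (238, 253), with a blue scrap at (52, 508). The robot's left is +y, which is image left, so the tray at (148,195), y≈0.15, fits. The orange cap is at (155,358), the right-hand bay, and green is at (160,314). I'll confirm in a crop and measure.

Run:
```python
from h import *
np.set_printoptions(precision=4,suppress=True)
c=cam("top"); save(cv2.resize(c["frame"][90:285,150:390],None,fx=3,fy=3,interpolation=cv2.INTER_CUBIC)[:585,:720],"crop.png")
s={}
for n in ("top","scene"):
    c=cam(n); s[n]=c
    for l,z in (("dock",.04),("tray_in",.026),("amber_tabs",.088),("green_tabs",.088)):
        for d in vision.outline_of(n,l)[:2]:
            r=cv2.boxPoints(cv2.minAreaRect(np.argwhere(d["mask"]).astype(np.float32)))
            ctr=np.array(d["point"])
            print(n,l,d["conf"],ctr.round(),d["mask"].sum())
            if n=="top" or l=="tray_in":
                P=np.array([at_z(c,x,z) for x in r]); e=P[1]-P[0];f=P[2]-P[1]
                print("  ctr",P.mean(0)[:2],"len",np.linalg.norm(e),np.linalg.norm(f),"ang",np.degrees(np.arctan2(e[1],e[0])))
c=cam("wrist");print(np.array(c["hand_eye"]),c["K"],c["k1"])
```

```text
top dock 0.83 [164. 333.] 1270
  ctr [ 0.5444 -0.2044] len 0.19651532319733978 0.08193684367167171 ang 96.49917750333404
top tray_in 0.83 [237. 252.] 3830
  ctr [0.3488 0.005 ] len 0.1510376329351251 0.1707775337137428 ang 98.3608729147062
top tray_in 0.82 [148. 196.] 3506
  ctr [0.5853 0.1586] len 0.17176476324689832 0.14666764181760508 ang -178.8291804228621
top amber_tabs 0.84 [155. 358.] 543
  ctr [ 0.5494 -0.2503] len 0.06398023149893295 0.06281252383479814 ang 178.21822571701725
top green_tabs 0.84 [160. 310.] 500
  ctr [ 0.5372 -0.1436] len 0.059497686054264094 0.06229891911947331 ang 97.77636006969566
scene dock 0.75 [252. 150.] 2702
scene tray_in 0.86 [264. 345.] 6251
  ctr [0.5879 0.1629] len 0.18070913448001316 0.18862375468115114 ang -84.14219435912388
scene tray_in 0.86 [180. 256.] 3716
  ctr [0.358  0.0069] len 0.17036334692617888 0.1890382187082161 ang -80.55929569943788
scene amber_tabs 0.85 [238. 122.] 1012
scene green_tabs 0.77 [232. 181.] 1013
[[ 0.0001 -0.9626 -0.271   0.0741]
 [ 1.      0.      0.0002 -0.0004]
 [-0.0002 -0.271   0.9626 -0.155 ]
 [ 0.      0.      0.      1.    ]] [[285.7081   0.     254.0472]
 [  0.     285.7081 186.9759]
 [  0.       0.       1.    ]] -0.03812952069286481
```

View pics/crop.png

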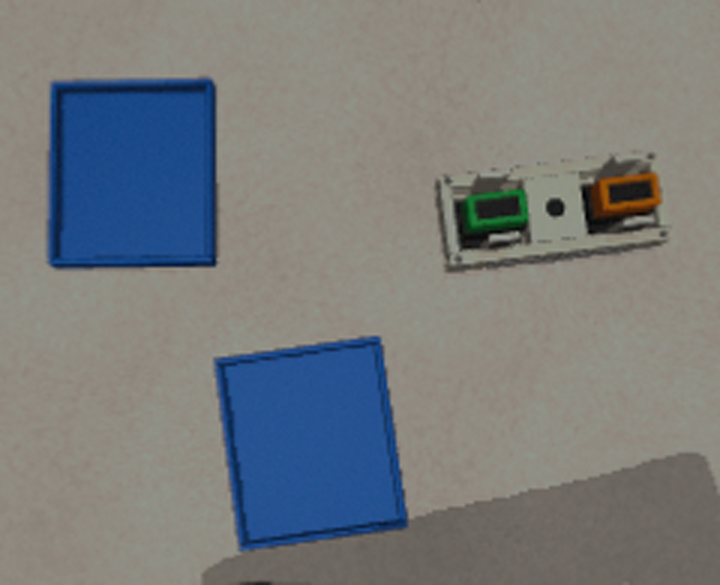

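The crop confirms it: the tray at top px (148,195) is the leftmost, and orange is in the right (−y) bay. I'm moving over the orange cartridge with the grasp yaw.

```bash
python3 -m handwheel '[[0.95,-0.38,0.075,-0.197],[0.95,-0.38,0.075,-0.197],[0.95,-0.38,0.075,-0.197],[0.95,-0.38,0.075,-0.197],[0.95,-0.38,0.075,-0.197],[0.95,-0.38,0.075,-0.197],[0.95,-0.38,0.075,-0.197],[0.95,-0.38,0.075,-0.197],[0.95,-0.38,0.075,-0.197],[0.95,-0.38,0.075,-0.197],[0.95,-0.38,0.075,-0.197]]' 100
cat > where.py <<'E'
from h import *
import sys
np.set_printoptions(precision=4,suppress=True)
o=robot.get_obs(); M=R.from_quat(o["tool_rot"]).as_matrix()
print(o["time"],o["position"],"tool y ang",np.degrees(np.arctan2(M[1,1],M[0,1])),"q",np.array(o["q"]),o["ft_force"],o["grip_width"],o["grip_force"])
if len(sys.argv)>4:
    t=np.array(list(map(float,sys.argv[1:4]))); ang=float(sys.argv[4])
    cur=np.degrees(np.arctan2(M[1,1],M[0,1]))
    print("rows",M.T@(t-o["position"])/0.3, -((ang-cur+180)%360-180)/360)
E
python3 where.py 0.549 -0.259 0.2 6.5
```

```text
time: 2.02
position: [0.479, -0.336, 0.2081]
tool_rot: [0.664, 0.748, -0.0, 0.0]
ft_force: [0.3, -0.2, -0.6]
grip_width: 0.0869
grip_force: 0.0
2.0167 [ 0.479  -0.336   0.2081] tool y ang 6.835162063700376 q [-0.8025  0.5005  1.5588 -0.0002  1.0823 -0.9218] [ 0.3244 -0.2226 -0.5565] 0.0869241486693823 0.0
rows [0.2272 0.2622 0.0268] 0.0009310057325010569
```

```bash
python3 -m handwheel '[[0.227,0.262,0.025,0],[0.227,0.262,0.025,0],[0.227,0.262,0.025,0],[0.227,0.262,0.025,0],[0.227,0.262,0.025,0]]'
cat > meas.py <<'E'
from h import *
import sys,pickle
np.set_printoptions(precision=4,suppress=True)
c=cam("wrist"); save(c["frame"],sys.argv[1]+".png"); c["d"]={}
for l,z in (("amber_tabs",.088),("green_tabs",.088),("dock",.04)):
    for d in vision.outline_of("wrist",l)[:1]:
        c["d"][l]=d; r=cv2.minAreaRect(np.argwhere(d["mask"]).astype(np.float32))
        P=np.array([at_z(c,x,z) for x in cv2.boxPoints(r)]); e=P[1]-P[0];f=P[2]-P[1]
        print(l,d["conf"],np.array(d["point"]).round(),P.mean(0)[:2],np.linalg.norm(e),np.linalg.norm(f),np.degrees(np.arctan2(e[1],e[0])))
pickle.dump(c,open(sys.argv[1]+".pkl","wb"))
E
python3 where.py; python3 meas.py w1
```

```text
time: 2.43
position: [0.549, -0.2594, 0.2004]
tool_rot: [0.665, 0.747, -0.0, -0.0]
ft_force: [-0.6, -0.0, 0.1]
grip_width: 0.0868
grip_force: 0.0
2.4333 [ 0.549  -0.2594  0.2004] tool y ang 6.628709456115702 q [-0.6249  0.5383  1.5094 -0.0006  1.094  -0.7404] [-0.6332 -0.0077  0.0769] 0.08679061378180117 0.0
amber_tabs 0.97 [178. 258.] [ 0.5514 -0.2522] 0.056733869818456094 0.05855302361471213 -84.77322617545659
green_tabs 0.77 [ 72. 254.] [ 0.539  -0.1559] 0.05063796520108837 0.058516977585683826 -84.80918071542497
dock 0.58 [122. 259.] [ 0.5448 -0.2064] 0.18881999712887682 0.0891728389908466 -85.20486931923337
```

View pics/w1.png

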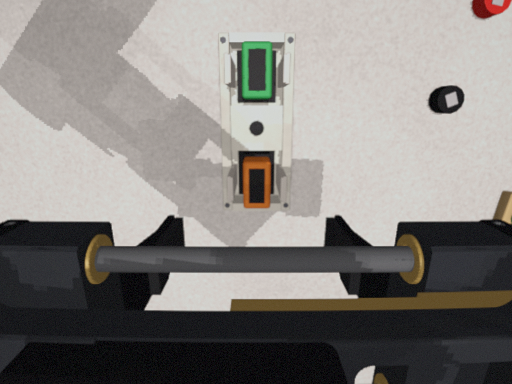

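The orange cartridge is at about (180,257), green at (70,257), and the dock is slightly rotated against the tool (about 5° yaw). I'll take a second wrist view from 60 mm away to triangulate.

```bash
python3 -m handwheel '[[-0.2,0,0,0.004],[-0.2,0,0,0.004],[-0.2,0,0,0.004],[-0.2,0,0,0.004]]'
python3 where.py; python3 meas.py w2
cat > cap.py <<'E'
from h import *
import pickle
np.set_printoptions(precision=4,suppress=True)
V=[pickle.load(open(f,"rb")) for f in ("w1.pkl","w2.pkl")]
for name,h in (("orange",(5,20)),("green",(50,75))):
    pts=[]
    for c in V:
        m=cv2.inRange(cv2.cvtColor(c["frame"],cv2.COLOR_RGB2HSV),(h[0],150,90),(h[1],255,255))
        m[215:]=0
        n,lab,st,ce=cv2.connectedComponentsWithStats(m); i=1+st[1:,4].argmax()
        r=cv2.boxPoints(cv2.minAreaRect(np.argwhere(lab==i).astype(np.float32)))
        r=r[np.lexsort((r[:,1],))]; r=r[np.argsort(r[:,0])]
        r=np.vstack([r[:2][np.argsort(r[:2,1])],r[2:][np.argsort(r[2:,1])]]); pts.append(r); print(name,r.round(1).tolist(),st[i])
    P=np.array([tri([(V[0],a),(V[1],b)]) for a,b in zip(*pts)]); print(P,P.mean(0))
    for c,r in zip(V,pts):
        Q=np.array([at_z(c,x,.076) for x in r]); print("z76",Q.mean(0),np.linalg.norm(Q[1]-Q[0]),np.linalg.norm(Q[2]-Q[0]),"ang x",np.degrees(np.arctan2(*(Q[1]-Q[0])[1::-1])),"y",np.degrees(np.arctan2(*(Q[0]-Q[2])[1::-1]))-90)
E
python3 cap.py
```

```text
time: 2.97
position: [0.5547, -0.3215, 0.2004]
tool_rot: [0.676, 0.737, 0.0, -0.0]
ft_force: [-0.6, 0.4, 0.0]
grip_width: 0.0872
grip_force: 0.0
2.9667 [ 0.5547 -0.3215  0.2004] tool y ang 4.964617507839877 q [-0.6993  0.5823  1.4197  0.0002  1.1399 -0.7861] [-0.6084  0.4353  0.0079] 0.08719874497690223 0.0
amber_tabs 0.57 [121. 258.] [ 0.5513 -0.2599] 0.05568748638996356 0.04878364633143101 -172.73790007169663
green_tabs 0.86 [ 17. 252.] [ 0.5415 -0.1768] 0.03176701944007517 0.05922326938917555 -86.59381892218326
dock 0.69 [ 74. 258.] [ 0.5468 -0.223 ] 0.078235895959346 0.15807487072769608 -173.56802915318193
orange [[157.0, 243.0], [157.0, 270.0], [207.0, 243.0], [207.0, 270.0]] [243 157  28  51 876]
orange [[95.0, 241.0], [95.0, 271.0], [147.0, 241.0], [147.0, 271.0]] [241  95  31  53 924]
[[ 0.5344 -0.2371  0.0604]
 [ 0.5634 -0.2345  0.0563]
 [ 0.5396 -0.2859  0.0778]
 [ 0.5683 -0.284   0.0736]] [ 0.5514 -0.2604  0.067 ]
z76 [ 0.5513 -0.2588  0.076 ] 0.026653534373808005 0.052313410266501 ang x 6.6431394451741195 y 6.03481898304338
z76 [ 0.5511 -0.2607  0.076 ] 0.028056049681363177 0.04872619861226865 ang x 4.977957791686791 y 4.306778444916048
green [[43.0, 242.0], [43.0, 271.0], [98.0, 242.0], [98.0, 271.0]] [242  43  30  56 232]
green [[-0.0, 238.0], [0.0, 269.0], [25.0, 238.0], [25.0, 269.0]] [238   0  32  26 160]
[[ 0.5098 -0.0904 -0.1375]
 [ 0.5565 -0.0827 -0.1487]
 [ 0.5281 -0.179   0.0785]
 [ 0.5552 -0.1757  0.0749]] [ 0.5374 -0.132  -0.0332]
z76 [ 0.5388 -0.1537  0.076 ] 0.026023348763269356 0.04759847242758352 ang x 6.644387182527308 y 6.05565703008385
z76 [ 0.5406 -0.1672  0.076 ] 0.02698964410491555 0.020021710478926553 ang x 4.959632381891932 y 4.26217214197834
```

View pics/w2.png

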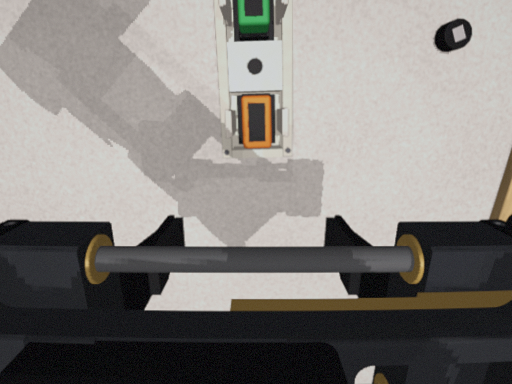

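```bash
python3 where.py 0.5512 -0.261 0.2 6.5
```

```text
3.1667 [ 0.555  -0.3186  0.2005] tool y ang 5.196534792206314 q [-0.6956  0.5812  1.422   0.0003  1.1397 -0.7864] [ 0.7642 -0.36   -0.2272] 0.08676314168929022 0.0
rows [0.1924 0.0047 0.0018] -0.0036207366883158126
```

```bash
python3 -m handwheel '[[0.192,0.005,0,-0.0036],[0.192,0.005,0,-0.0036],[0.192,0.005,0,-0.0036],[0.192,0.005,0,-0.0036],[0.192,0.005,0,-0.0036]]'
sed -i 's/V=\[.*/V=[pickle.load(open(f,"rb")) for f in ("w3.pkl","w2.pkl")]/' cap.py
python3 meas.py w3; python3 cap.py; python3 where.py  0.5512 -0.261 0.057 6.5
```

```text
time: 3.58
position: [0.5524, -0.2622, 0.201]
tool_rot: [0.666, 0.746, -0.0, 0.001]
ft_force: [-0.2, -0.1, -0.0]
grip_width: 0.0872
grip_force: 0.0
amber_tabs 0.56 [173. 256.] [ 0.5508 -0.2533] 0.0556059496443207 0.05850477835152385 -85.07506156818181
green_tabs 0.57 [ 67. 252.] [ 0.5392 -0.1559] 0.05208288679650335 0.05937720096127513 -85.0834668460936
dock 0.95 [118. 255.] [ 0.5448 -0.2063] 0.19129158894928652 0.09151593995477429 -85.49290599057461
orange [[153.0, 240.0], [153.0, 267.0], [204.0, 240.0], [204.0, 267.0]] [240 153  28  52 879]
orange [[95.0, 241.0], [95.0, 271.0], [147.0, 241.0], [147.0, 271.0]] [241  95  31  53 924]
[[ 0.5343 -0.237   0.0564]
 [ 0.5636 -0.2343  0.0526]
 [ 0.5396 -0.2858  0.0786]
 [ 0.5682 -0.2839  0.0748]] [ 0.5514 -0.2602  0.0656]
z76 [ 0.5514 -0.2586  0.076 ] 0.02660668345413842 0.05312500939789175 ang x 6.543667221357427 y 5.788518945804142
z76 [ 0.5511 -0.2607  0.076 ] 0.028056049681363177 0.04872619861226865 ang x 4.977957791686791 y 4.306778444916048
green [[39.0, 238.0], [39.0, 268.0], [94.0, 238.0], [94.0, 268.0]] [238  39  31  56 193]
green [[-0.0, 238.0], [0.0, 269.0], [25.0, 238.0], [25.0, 269.0]] [238   0  32  26 160]
[[ 0.5069 -0.0846 -0.1557]
 [ 0.5562 -0.0764 -0.168 ]
 [ 0.5278 -0.1787  0.0773]
 [ 0.5554 -0.1754  0.0737]] [ 0.5366 -0.1288 -0.0432]
z76 [ 0.5389 -0.1535  0.076 ] 0.026881862000299347 0.047394101440453446 ang x 6.548970663169098 y 5.7810495134352635
z76 [ 0.5406 -0.1672  0.076 ] 0.02698964410491555 0.020021710478926553 ang x 4.959632381891932 y 4.26217214197834
3.7833 [ 0.5521 -0.263   0.2006] tool y ang 6.4404486624817645 q [-0.627   0.5434  1.4986 -0.0002  1.099  -0.7393] [ 0.5985  0.2605 -0.5736] 0.08715641449349386 0.0
rows [ 0.0073 -0.0025  0.4786] -0.00016542038199508132
```

```bash
python3 -m handwheel '[[0.009,-0.002,0.12,0],[0.009,-0.002,0.24,0],[0.009,-0.002,0.33,0],[0.009,-0.002,0.40,0],[0.009,-0.002,0.44,0],[0.009,-0.002,0.46,0],[0.009,-0.002,0.477,0],[0.009,-0.002,0.477,0],[0.009,-0.002,0.477,0]]'; python3 where.py 0.5512 -0.2602 0.057 6.5; python3 -c "
from h import *
c=cam('wrist');save(c['frame'],'w4.png')"
```

```text
time: 4.53
position: [0.5517, -0.2601, 0.0584]
tool_rot: [0.666, 0.746, 0.0, 0.001]
ft_force: [0.6, 0.7, -0.1]
grip_width: 0.087
grip_force: 0.0
4.5333 [ 0.5517 -0.2601  0.0584] tool y ang 6.481338641457652 q [-0.6235  0.7377  1.5976 -0.      0.8043 -0.7366] [ 0.6382  0.7076 -0.1298] 0.08697695251379407 0.0
rows [-0.0001 -0.0019  0.0047] -5.183710706207181e-05
```

View pics/w4.png

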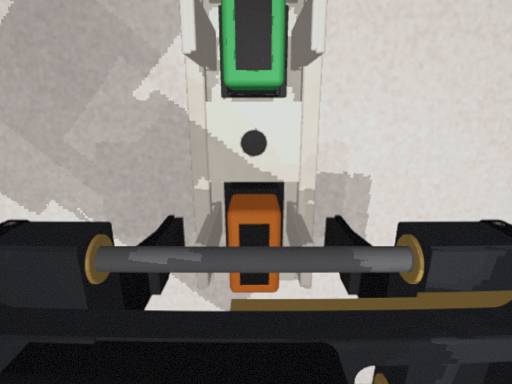

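The orange cap at (243,254) is centred between the fingers, and the yaw is aligned. Now I'll pinch.

```bash
python3 -m handwheel '[[0,0,0,0],[0,0,0,0],[0,0,0,0],[0,0,0,0],[0,0,0,0],[0,0,0,0],[0,0,0,0],[0,0,0,0],[0,0,0,0],[0,0,0,0],[0,0,0,0],[0,0,0,0]]' 0 25
```

```text
time: 5.58
position: [0.5512, -0.2595, 0.058]
tool_rot: [0.666, 0.746, 0.0, 0.0]
ft_force: [-0.4, 0.5, 5.3]
grip_width: 0.04
grip_force: 25.0
```

```bash
python3 -m handwheel '[[0,0,-0.01,0],[0,0,-0.02,0],[0,0,-0.035,0],[0,0,-0.05,0],[0,0,-0.07,0],[0,0,-0.1,0],[0,0,-0.1,0],[0,0,-0.1,0]]'
```

```text
time: 6.25
position: [0.5516, -0.2599, 0.0885]
tool_rot: [0.666, 0.746, 0.0, 0.001]
ft_force: [1.1, -0.0, -2.7]
grip_width: 0.04
grip_force: 25.0
```

```bash
python3 -m handwheel '[[0,0,-0.06,0],[0,0,-0.14,0],[0,0,-0.24,0],[0,0,-0.33,0],[0,0,-0.36,0],[0,0,-0.36,0],[0,0,-0.36,0]]'; python3 where.py 0.585 0.159 0.196 1.2;  python3 -c "
from h import *
c=cam('wrist');save(c['frame'],'w5.png')"
```

```text
time: 6.83
position: [0.5506, -0.2592, 0.1949]
tool_rot: [0.666, 0.746, -0.0, -0.0]
ft_force: [0.1, 0.2, -3.0]
grip_width: 0.0394
grip_force: 25.0
6.8333 [ 0.5506 -0.2592  0.1949] tool y ang 6.488955340366942 q [-0.6234  0.5468  1.511  -0.      1.0845 -0.7366] [ 0.0557  0.2409 -3.0315] 0.03940835364204346 24.999613165855408
rows [ 1.372   0.2716 -0.0033] 0.014691542612130428
```

View pics/w5.png

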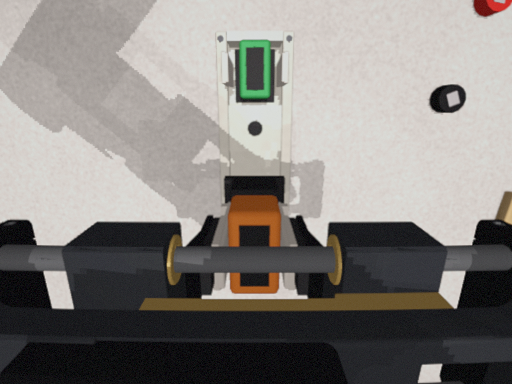

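The orange cartridge is held and the left bay is empty below it; green at (68,255) is still clipped. I'll carry it toward the tray.

```bash
python3 -m handwheel '[[0.03,0.01,0,0],[0.1,0.02,0,0],[0.2,0.04,0,0],[0.3,0.06,0,0.005],[0.4,0.08,0,0.005],[0.5,0.1,0,0.005],[0.6,0.12,0,0.01],[0.7,0.14,0,0.01],[0.8,0.16,0,0.01],[0.88,0.18,0,0.015],[0.94,0.19,0,0.015],[0.96,0.19,0,0.015],[0.96,0.19,0,0.015],[0.96,0.19,0,0.015],[0.96,0.19,0,0.015]]'; python3 where.py
python3 - <<'E'
from h import *
np.set_printoptions(precision=4,suppress=True)
for n in ("wrist","top"):
    c=cam(n); save(c["frame"],"t_%s.png"%n)
    for d in vision.outline_of(n,"tray_in")[:3]:
        r=cv2.boxPoints(cv2.minAreaRect(np.argwhere(d["mask"]).astype(np.float32)))
        P=np.array([at_z(c,x,.026) for x in r]); e=P[1]-P[0]; f=P[2]-P[1]
        print(n,d["conf"],d["point"],r.round().tolist(),P.mean(0)[:2],np.linalg.norm(e),np.linalg.norm(f),np.degrees(np.arctan2(e[1],e[0])))
E
```

```text
time: 8.13
position: [0.5748, 0.0322, 0.1948]
tool_rot: [0.701, 0.714, -0.001, -0.0]
ft_force: [0.5, -0.7, -1.7]
grip_width: 0.0397
grip_force: 25.0
8.1333 [0.5748 0.0322 0.1948] tool y ang 1.0443613603858488 q [-0.1378  0.5057  1.5946 -0.0006  1.0424 -0.1557] [ 0.5395 -0.7392 -1.7393] 0.039693555803936 24.999547004699707
wrist 0.85 [61.0, 265.7] [[-0.0, 186.0], [125.0, 186.0], [125.0, 347.0], [0.0, 347.0]] [0.5855 0.1497] 0.1248044438697314 0.1794790968899902 -92.18309686979927
wrist 0.55 [181.3, 68.5] [[120.0, 132.0], [140.0, -8.0], [252.0, 8.0], [232.0, 148.0]] [0.3518 0.0082] 0.17083521710568267 0.14553643559689888 -171.98365197287586
wrist 0.4 [224.7, 256.4] [[174.0, 212.0], [293.0, 212.0], [293.0, 295.0], [174.0, 295.0]] [ 0.5752 -0.0497] 0.16172874712997987 0.10989929436438522 -91.34428566041018
top 0.74 [237.0, 251.3] [[200.0, 277.0], [207.0, 221.0], [273.0, 229.0], [266.0, 285.0]] [0.3501 0.0048] 0.1466969615227082 0.16866987262098854 96.73692372045625
```

View pics/t_wrist.png

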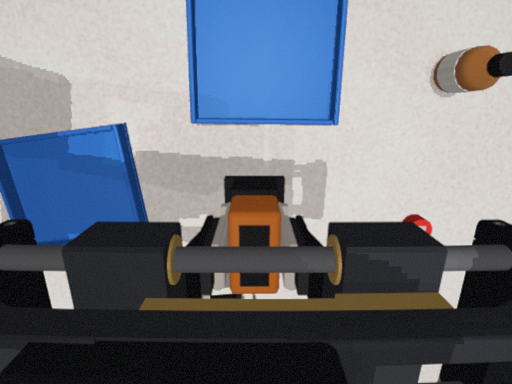

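The tray's near edge runs at row ~124 from column 192 to 339, and the cartridge hangs straight in the grip. I'll work out the tray centre from that edge.

```bash
python3 - <<'E'
from h import *
c=cam("wrist")
a,b=at_z(c,(125,192),.0),at_z(c,(125,339),.0); print(a,b)
a,b=at_z(c,(122,191),.026),at_z(c,(122,340),.026); d=b-a; L=np.linalg.norm(d); n=np.array([-d[1],d[0],0])/L
print(a,b,L,(a+b)/2+n*.0725,np.degrees(np.arctan2(d[1],d[0])))
E
python3 where.py 0.586 0.16 0.196 1.2
```

```text
[0.49929316 0.08402944 0.        ] [0.67652056 0.08724886 0.        ]
[0.50382422 0.08896198 0.026     ] [0.66970728 0.0919802  0.026     ] 0.1659105087858491 [0.58544684 0.16295909 0.026     ] 1.0423748815734268
8.3833 [0.5752 0.0322 0.1955] tool y ang 1.005139614851114 q [-0.138   0.5049  1.5939 -0.0001  1.0427 -0.1555] [ 0.652  -0.1561 -2.4435] 0.03990132861765542 24.999568462371826
rows [ 0.4254  0.0435 -0.0018] -0.0005412788476358325
```

```bash
python3 -m handwheel '[[0.03,0.01,0,0],[0.1,0.02,0,0],[0.2,0.03,0,0],[0.3,0.04,0,0],[0.38,0.04,0,0],[0.428,0.042,0,0],[0.428,0.042,0.03,0],[0.428,0.042,0.1,0],[0.428,0.042,0.18,0],[0.428,0.042,0.26,0],[0.428,0.042,0.33,0],[0.428,0.042,0.38,0],[0.428,0.042,0.405,0],[0.428,0.042,0.415,0],[0.428,0.042,0.415,0],[0.428,0.042,0.415,0],[0.428,0.042,0.415,0]]'
```

```text
time: 9.8
position: [0.5863, 0.1617, 0.0721]
tool_rot: [0.7, 0.714, 0.001, 0.001]
ft_force: [0.0, -0.1, -2.2]
grip_width: 0.0395
grip_force: 25.0
```

```bash
python3 where.py; python3 -m handwheel '[[0,0,0.003,0],[0,0,0.006,0],[0,0,0.009,0],[0,0,0.012,0],[0,0,0.015,0],[0,0,0.018,0],[0,0,0.021,0],[0,0,0.024,0],[0,0,0.027,0],[0,0,0.03,0],[0,0,0.03,0],[0,0,0.03,0]]'
```

```text
9.8 [0.5863 0.1617 0.0721] tool y ang 1.0845018694361002 q [ 0.0856  0.7148  1.5975 -0.0001  0.8268  0.0667] [ 0.0437 -0.1207 -2.2338] 0.03948839556600122 24.999577403068542
time: 10.8
position: [0.5852, 0.1617, 0.0618]
tool_rot: [0.7, 0.714, -0.0, -0.0]
ft_force: [0.4, 0.1, -2.2]
grip_width: 0.0397
grip_force: 25.0
```

```bash
python3 -m handwheel '[[0,0,0.002,0],[0,0,0.004,0],[0,0,0.006,0],[0,0,0.008,0],[0,0,0.01,0],[0,0,0.01,0],[0,0,0.01,0]]'
```

```text
time: 11.38
position: [0.5852, 0.1618, 0.0589]
tool_rot: [0.7, 0.714, -0.0, -0.0]
ft_force: [0.0, 0.3, -2.5]
grip_width: 0.0399
grip_force: 25.0
```

```bash
python3 -m handwheel '[[0,0,0.001,0],[0,0,0.002,0],[0,0,0.003,0],[0,0,0.004,0],[0,0,0.004,0],[0,0,0.004,0]]'
```

```text
time: 11.88
position: [0.5853, 0.1618, 0.0581]
tool_rot: [0.7, 0.714, 0.0, 0.0]
ft_force: [-0.6, -0.6, 1.8]
grip_width: 0.0401
grip_force: 25.0
```

The force went from −2.2 to +1.8 N, so it is resting on the floor. Releasing.

```bash
python3 -m handwheel '[[0,0,0,0],[0,0,0,0],[0,0,0,0],[0,0,0,0],[0,0,0,0],[0,0,0,0],[0,0,0,0],[0,0,0,0],[0,0,0,0],[0,0,0,0]]' 100; python3 where.py; python3 -m handwheel '[[0,0,-0.02,0],[0,0,-0.06,0],[0,0,-0.12,0],[0,0,-0.2,0],[0,0,-0.3,0],[0,0,-0.4,0],[0,0,-0.5,0],[0,0,-0.55,0],[0,0,-0.55,0],[-0.1,0,-0.55,0],[-0.2,0,-0.55,0],[-0.25,0,-0.55,0],[-0.25,0,-0.55,0],[-0.25,0,-0.55,0]]'
python3 - <<'E'
from h import *
a=cam("wrist")["frame"];b=cam("scene")["frame"]
save(cv2.resize(np.hstack([a,b]),(800,300),interpolation=cv2.INTER_AREA),"end.png")
E
```

```text
time: 12.72
position: [0.5853, 0.1617, 0.0578]
tool_rot: [0.7, 0.714, 0.0, 0.0]
ft_force: [-0.5, 0.7, -0.1]
grip_width: 0.0861
grip_force: 0.0
12.7167 [0.5853 0.1617 0.0578] tool y ang 1.0909265840159934 q [ 0.0858  0.7367  1.6036 -0.      0.8012  0.0668] [-0.4782  0.6528 -0.1192] 0.08610034511526916 0.0
time: 13.88
position: [0.5862, 0.0862, 0.2223]
tool_rot: [0.701, 0.713, -0.0, -0.001]
ft_force: [0.1, 0.2, -1.1]
grip_width: 0.0867
grip_force: 0.0
```

View pics/end.png

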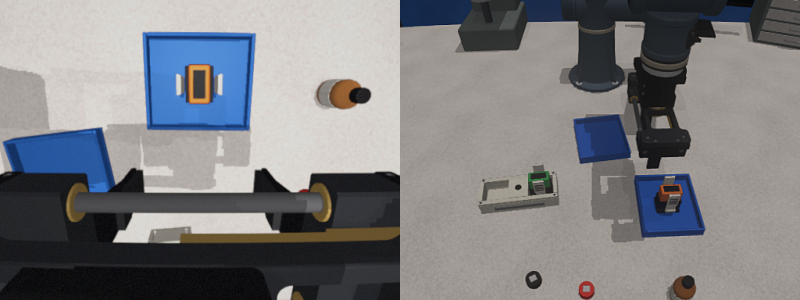

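The orange cartridge stands upright in the middle of the left tray (wrist view ~(85,198)), and green is still in its bay. The gripper is clear.

```bash
python3 -c "
from rig import job
print(job.hand_in())"
```

```text
the job is handed in; nothing more can be done
None
```

The orange cartridge was unclipped, lifted out and set down gently, and it now stands upright in the leftmost blue tray. The green one is still clipped in its bay, and the job was handed in at about 14 s of the 43 s allowed.

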